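# Tighten the lap's belt adjuster under its click-fit cap

### The job

Pull the click-fit cap up off the machine's adjuster slot and swing it aside, then advance the star wheel in the slot by two teeth, its exposed teeth moving away from the cap's hinge post. Finally swing the cap back over the slot and press it fully home until it clicks, feeling for it with a light hand so that its thin gasket is not crushed, and leave the other things on and around the machine where they are.

Things in the scene. Friction and masses are not known exactly. Their poses are not given: they have to be found in the camera images.
- slot (a point): Middle of the adjuster slot, on the surface of the machine's sloping steel plate (rises away from the machine's front by 0.38 rad). Fixed to the machine. z = outward normal, x up the slope, y along the slot towards the cap's hinge post. Slot 78 mm long (y), 14 wide (x). The solid plate spans x -63 to +85, y -100 to +100 mm. All positions told below are in this slot frame
- axle (a point): Centre of the star wheel, on its axle (along x), 26 mm under the plate at (0, 0, -26). 6 straight steel teeth, 8 mm thick (x), 6 wide, tip radius 42 mm. At rest one tooth stands upright in the middle of the slot, 16 mm out of the plate, and its neighbours lie below the plate. Same axes as slot
- post (a point): Foot of the cap's hinge post, on the plate at (0, +62, 0); the post's axis is parallel to z. The cap slides up and swings about it. Same axes as slot
- keepers (a point): Point on the plate mid-way between two fixed keeper posts, 8 mm in diameter and 16 mm tall, at x = +24 and -24, y = -50; they flank the free end of the closed cap and stop it swinging unless it is up at least 17 mm. Same axes as slot
- cap: Origin: on the axis of the cap's black grip knob (upright cylinder, 18 mm in diameter, 34 tall), 11 mm below its top and 23 above the hood's flat top. The cap is an aluminium hood 84 mm (along slot) x 34 x 22 high, centred under the knob, open below. Knob axis 62 mm from the post's axis, parallel to z. At (0, 0, 45) when home. Axes turn with the cap
- cap_lift (a joint): How far the cap is pulled up its post, m: 0 where it just meets the gasket, about -0.0007 at rest fully home, 0.030 upper stop. A sprung detent holds it: about 12 N pulls it off, about 10 N presses it on (at 8 to 13 mm up), then it snaps down by itself. Above 13 mm it stays where it is left (friction 2 N)
- cap_swing (a joint): How far the cap is swung about its post, rad: 0 is a stop with the cap in line over the slot; grows to 1.9 as the cap swings up the slope (towards slot +x, anticlockwise seen from above). Stays where it is left (friction about 1 N at the knob)
- star_wheel (a joint): Turn of the star wheel, rad, 0 at the start. Grows as its exposed teeth move towards -y of the slot frame, away from the hinge post. A sprung detent holds it at every tooth, that is every 1.047 rad; past half a tooth (0.52 rad) it snaps on to the next by itself once let go. Takes about 4 to 6 N at a tooth's tip
- pot_mid (a point): Small screw-lid pot, 36 mm in diameter, 45 mm tall, on the machine's ledge right of the console; this is its centre. To be left alone
- blank_mid (a point): Polished stone blank, 34 mm in diameter, 11 mm high, on the ledge left of the console; this is its centre. To be left alone
- wrench_grip (a point): Handle of an open-ended wrench lying on the table by the machine; to be left alone
- screwdriver_grip (a point): Handle of a screwdriver lying on the table by the machine; to be left alone
- gasket (a joint): How far the springy black rubber gasket round the slot (88 x 38 mm, 3.5 mm thick, on the plate) is squeezed, m. 11 N per mm. The closed cap rests on it, squeezing it 0.7 mm by the pull of its detent; it is spoilt beyond 2.6 mm (29 N). So stop pressing as soon as the cap has clicked and sits on it. Never lean on it with the fingers
- brush_grip (a point): Handle of a flat brush lying on the table right of the machine; to be left alone
- slab_mid (a point): Centre of a stone slab, 90 x 60 x 12 mm, on the table left of the machine; to be left alone

How it is judged (in metres and radians):
On the way, in this order (a step that is already met when the one before it is completed fails the run):
1. the cap is pulled off and swung clear of the slot (value of joint cap_swing above 0.8 rad), for 0.2 s.
2. the star wheel stands two teeth on (value of joint star_wheel between 1.85 and 2.35 rad), for 0.3 s.
At the end, for the whole second after the job is handed in: The star wheel rests two teeth (2.09 rad, within 0.19) on from its start and the cap is over the slot (within 0.12 rad) and home (within 3 mm) (value of joint cap_lift below 0.003 m and value of joint cap_swing below 0.12 rad and value of joint star_wheel between 1.9 and 2.29 rad); the robot touches nothing.
It fails at once if a loose thing on or by the machine is moved by more than 30 mm (distance of any of pot_mid, blank_mid, wrench_grip, screwdriver_grip, brush_grip, slab_mid from where it was at the start of the episode above 0.03 m).
It fails at once if the gasket is crushed (squeezed by more than 2.6 mm) (value of joint gasket above 0.0026 m).
It also fails if it takes over 48 s, if anything falls off the work surface, if the arm or the gripper's body presses on something with over 40 N, if the wrist force passes 120 N, or if a joint passes its speed limit or range.

### The arm

A 6-joint arm with a two-finger parallel gripper is mounted at the origin on the work surface. World frame = base frame: x ahead of the robot, y to its left, z up, the work surface at z = 0. Lengths are in mm, angles in rad, forces in N, time in s.
With the tool pointing down it reaches from about 350 to 975 mm from the base axis. Payload 4.9 kg.
Tool frame: the origin (TCP) lies on the centre line of the jaws, within the pads' length; the fingertips stand 11 mm ahead of it and the grasp point (between the pads) lies 8 mm behind it (nose_length is the distance from the TCP to the fingertips, in mm); z points along the fingers, x is the direction in which the jaws open and shut, and the axes are right-handed (so a half turn about z gives the same grasp; the last joint's range is limited). The gripper opens to 85 mm and grips with 20 to 120 N. Pads are 22 mm wide; open, the fingers measure 114 mm over their backs; the gripper's body (76 mm by 85 mm) begins 54 mm behind the grasp point. The pads swing forward as they close: fully open they stand 13 mm farther back than shut.
Start: joints at [-1.263, 0.053, 1.613, -0, 1.476, -0.119], TCP at [258.718, -568.917, 242.304] pointing down, gripper open.
Joint ranges: [-3.01, 3.01], [-1.01, 2.22], [0.06, 2.58], [-1.02, 4.17], [0.09, 2.62], [-3.14, 3.14]. Speed limits (rad/s): [2.57, 2.57, 3.14, 3.14, 3.14, 3.14].

### API

Orientations are given as a rotation vector (axis times angle).
In Python, from rig import observe, grab_frame, calibration, close_job, nose_length gives the robot as it stands. The module is installed in compiled form; this text tells all that it offers.
- The arm moves only by the tool send_rows, never from a script. Its argument "plan" is a list of rows, each an object of numbers: "dx", "dy", "dz": the shift along the tool's x, y, z in cm; "ax", "ay", "az": the turn, a rotation vector about the tool's x, y, z in degrees. A call has 1 to 12 rows; each row shifts and turns the commanded pose from where the row before left it, along the tool's axes as they then stand; what a row does not reach is not made up. A row lasts 1/10 s, in which the tool goes at most 50 mm and 8.59 degrees, less where a joint would pass 70% of its speed; a pose out of reach is approached as far as the arm can. A call is refused whole if a number of a shift passes 5 or a number of a turn 8.59, either way. A call with a gripper value outside its range is refused whole. "jaw" is the gripper's target within -1 to 1 (shut at 1, half-way at 0, fully open at -1), set as the call begins (left out, the last holds). The fingers move at their own pace and stop on an object; "squeeze" is the grip in N (left out, the last holds). Time passes only in rows, so rows that do not move let the fingers close. It gives the time, the measured TCP pose, the force and the opening at its end, in the units of the state.
- observe(): the state, without advancing time (a new reading comes with each control period).
- grab_frame(name): name is "side" or "top"; returns (picture, depth): 480x640x3 uint8, blue, green, red; 480x640 float32, mm along the optical axis (not along the pixel's ray), 0 where there is no reading.
- calibration(name): a dict with "fx", "fy", "cx", "cy" (pixels), "dist_coeffs" ([k1, k2, p1, p2, k3] as OpenCV has them; the pictures are not rectified), "T" (4x4, takes a point from camera to world coordinates). Camera axes: x right, y down, z forward; pixel columns grow to the right and rows downward; lengths in mm; the calibration is good to about 2 mm. A picture is of the moment at which its call begins. calibration takes no time and is no camera call.
- close_job(): hands the job in, once; it reports no verdict.
The state is a dict: "t": time; "q": joint angles; "qvel": joint speeds; "joint_torque": joint torques, N m; "position": TCP position; "eef_rot": TCP orientation; "contact_force": force on the tool from outside, world axes, zero at the start; "moment": the same for the moment, N m; "grip_width": finger opening in mm.
Only numpy, scipy, OpenCV 4.12 (cv2) and the standard library are available. Lean on these libraries where they do the work, as an engineer would, in place of code of your own. Each camera call takes 0.05 s, during which the arm holds its last target.

## Working session

There is one attempt and no reset: what is moved stays moved. The work goes in short steps, Python scripts to look and compute and a tool call to move; the robot and the scene stay as the last step left them, time stands still between calls to the robot, and variables do not carry over. Pictures are saved under pics/ and viewed, and the job is handed in when it is done.

Besides the shell and the picture viewer there is one more tool, called after "Request:" by a JSON object that holds its "op" and its "data", one argument or row to a line. send_rows: Moves the arm, as the interface text tells. Its arguments: {"type":"object","properties":{"plan":{"type":"array","items":{"type":"object","properties":{"dx":{"type":"number"},"dy":{"type":"number"},"dz":{"type":"number"},"ax":{"type":"number"},"ay":{"type":"number"},"az":{"type":"number"}}}},"jaw":{"type":"number"},"squeeze":{"type":"number"}},"required":["plan"]}

```bash
mkdir -p pics; ls
python3 - <<'E'
from rig import observe, grab_frame, calibration
import cv2, numpy as np
s=observe(); print(s)
for n in ("side","top"):
    p,d=grab_frame(n); cv2.imwrite(f"pics/{n}0.png",p); np.save(f"{n}0.npy",d)
    print(n,calibration(n))
E
```

```text
pics
{'t': 0.0, 'q': array([-1.26301168e+00,  5.33269282e-02,  1.61431318e+00, -9.72537084e-06,
        1.47595546e+00, -1.18996086e-01]), 'qvel': array([ 0.00166136,  0.00096765,  0.00012083,  0.00132253,  0.00095181,
       -0.00214233]), 'joint_torque': array([-1.90874271e-03, -3.93681514e+01, -3.70182967e+01, -2.56267058e-04,
        6.98191798e-03,  1.62447395e-05]), 'position': array([ 258.53205673, -568.36617287,  241.07007635]), 'eef_rot': array([-2.64043375e+00,  1.69992242e+00,  2.43316260e-03]), 'contact_force': array([ 0.1672555 , -0.39446397, -0.86977263]), 'moment': array([ 0.00262507,  0.04151473, -0.04521987]), 'grip_width': 85.39564045294297}
side {'fx': 474.901832689744, 'fy': 474.901832689744, 'cx': 314.8744537625772, 'cy': 237.94207092209854, 'dist_coeffs': array([-0.03132872,  0.        ,  0.        ,  0.        ,  0.        ]), 'T': array([[-9.48409990e-01, -1.88370636e-01,  2.55019598e-01,
         3.12622491e+02],
       [-3.16500310e-01,  6.09714185e-01, -7.26688493e-01,
         7.63526022e+02],
       [-1.86022932e-02, -7.69912408e-01, -6.37878389e-01,
         7.76045948e+02],
       [ 0.00000000e+00,  0.00000000e+00,  0.00000000e+00,
         1.00000000e+00]])}
top {'fx': 570.262710602966, 'fy': 570.262710602966, 'cx': 324.642260661949, 'cy': 243.6870743434422, 'dist_coeffs': array([0.01916791, 0.        , 0.        , 0.        , 0.        ]), 'T': array([[ 1.97023626e-02, -9.98082512e-01,  5.86780734e-02,
         4.94115713e+02],
       [-9.99789361e-01, -1.93306059e-02,  6.89649152e-03,
         3.35065709e+01],
       [-5.74898487e-03, -5.88015906e-02, -9.98253135e-01,
         1.62498743e+03],
       [ 0.00000000e+00,  0.00000000e+00,  0.00000000e+00,
         1.00000000e+00]])}
```

View pics/side0.png

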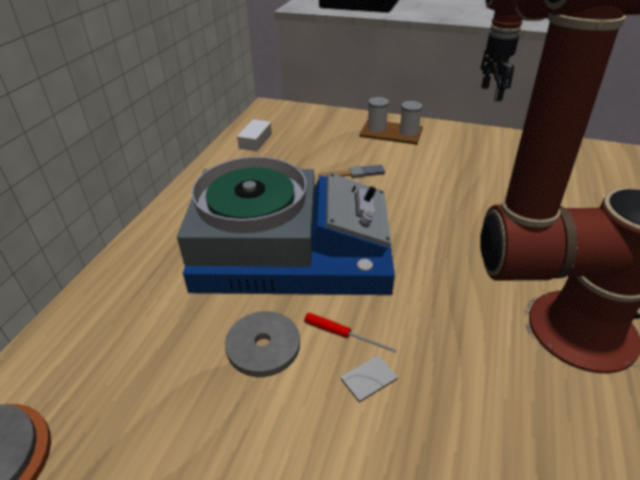

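View pics/top0.png

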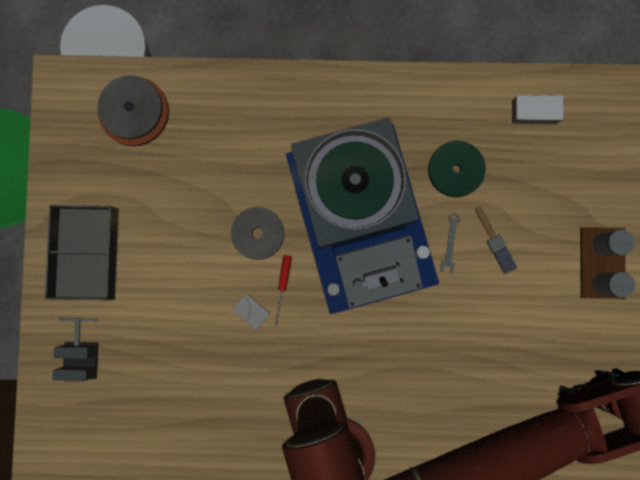

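Run:
```python
import cv2, numpy as np
p=cv2.imread("pics/top0.png")[215:325,310:450]; cv2.imwrite("pics/topz.png",cv2.resize(p,None,fx=5.5,fy=5.4,interpolation=cv2.INTER_CUBIC))
p=cv2.imread("pics/side0.png")[165:285,300:410]; cv2.imwrite("pics/sidez.png",cv2.resize(p,None,fx=5,fy=5,interpolation=cv2.INTER_CUBIC))
```

```text
(no output)
```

View pics/topz.png

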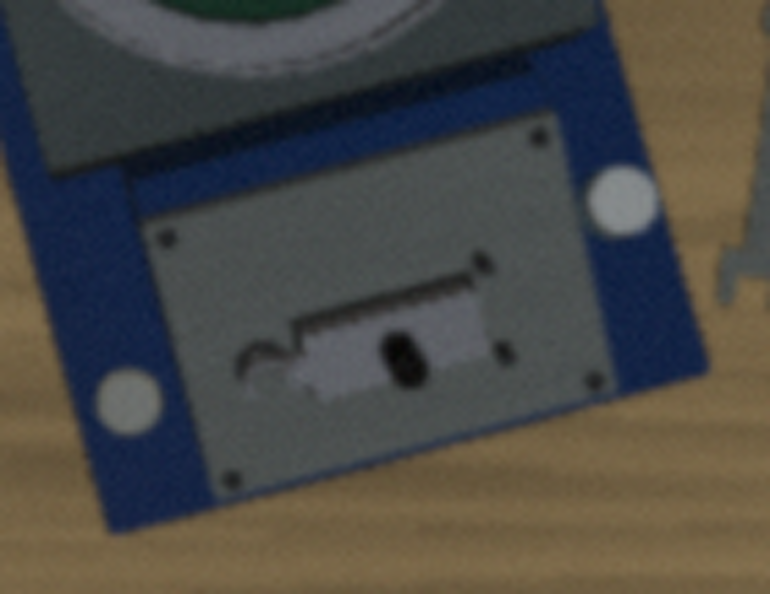

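View pics/sidez.png

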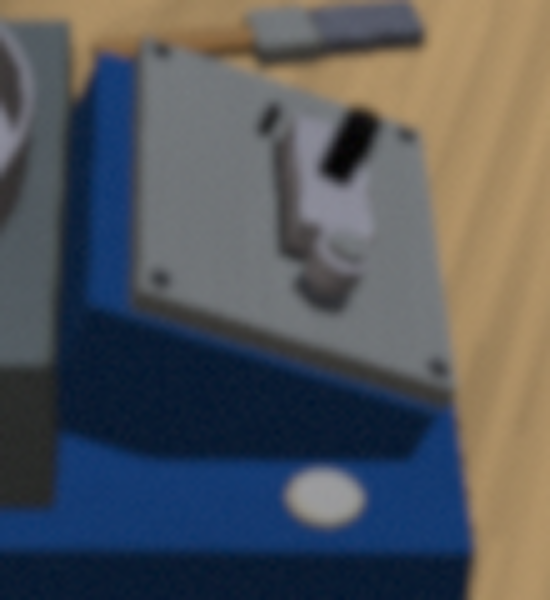

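```bash
cat > h.py <<'E'
import numpy as np, cv2
from rig import calibration
from scipy.spatial.transform import Rotation as R
def ray(n,uv):
    c=calibration(n);K=np.array([[c['fx'],0,c['cx']],[0,c['fy'],c['cy']],[0,0,1]])
    u=cv2.undistortPoints(np.array(uv,float).reshape(-1,1,2),K,c['dist_coeffs']).reshape(-1,2)
    d=np.c_[u,np.ones(len(u))]; T=c['T']
    return T[:3,3],d@T[:3,:3].T      # depth-along-axis 1 scaling
def proj(n,P):
    c=calibration(n);K=np.array([[c['fx'],0,c['cx']],[0,c['fy'],c['cy']],[0,0,1]])
    T=np.linalg.inv(c['T'])
    return cv2.projectPoints(np.array(P,float).reshape(-1,3),cv2.Rodrigues(T[:3,:3])[0],T[:3,3],K,c['dist_coeffs'])[0].reshape(-1,2)
def tri(uvs): # dict name->uv
    A=np.zeros((3,3));b=np.zeros(3)
    for n,uv in uvs.items():
        o,d=ray(n,[uv]);d=d[0]/np.linalg.norm(d[0]);M=np.eye(3)-np.outer(d,d);A+=M;b+=M@o
    return np.linalg.solve(A,b)
E
python3 - <<'E'
from h import *
tz=np.array([(140,218),(555,112),(615,390),(215,500)],float); tp=tz/[5.5,5.4]+[310,215]-.4
sz=np.array([(135,300),(140,42),(425,133),(450,400)],float); 
# side: order UL(+x,+y),UR(+x,-y),LR(-x,-y),LL(-x,+y)
sp=sz/5+[300,165]-.4
for n,pp in (("top",tp),("side",sp)):
    d=np.load(n+"0.npy"); m=np.zeros(d.shape,np.uint8); cv2.fillPoly(m,[pp.astype(np.int32)],1); m=cv2.erode(m,np.ones((5,5)))
    v,u=np.nonzero(m&(d>0)); o,r=ray(n,np.c_[u,v]); P=o+r*d[v,u][:,None]
    k=np.ones(len(P),bool)
    for _ in range(15):
        c=P[k].mean(0); nn=np.linalg.svd(P[k]-c,full_matrices=False)[2][2]; nn*=np.sign(nn[2]); e=(P-c)@nn; k=np.abs(e-np.median(e[k]))<max(3,1.5*np.std(e[k])*0.9)
    print(n,len(P),k.sum(),c,nn,"tilt",np.arccos(nn[2]),"az",np.arctan2(nn[1],nn[0]),np.std(e[k]))
    o,r=ray(n,pp); t=((c-o)@nn)/(r@nn); X=o+r*t[:,None]; print(X.round(1)); print([np.linalg.norm(X[i]-X[(i+1)%4]).round(1) for i in range(4)])
for i in range(4): print(tri({"top":tp[i],"side":sp[i]}).round(1))
E
```

```text
top 3587 2005 [519.3121801  -96.20194766 143.66337712] [-0.35554175 -0.10923576  0.92825515] tilt 0.38110246317857677 az -2.8435092428811064 1.6138003536355252
[[ 551.3   16.4  169.2]
 [ 605.5 -175.7  167.3]
 [ 473.9 -213.8  112.4]
 [ 416.5  -22.8  112.9]]
[np.float64(199.6), np.float64(147.6), np.float64(199.5), np.float64(151.3)]
side 2661 2055 [512.58210239 -78.68292488 144.2542208 ] [-0.3547016  -0.10601157  0.92895012] tilt 0.3792296005336868 az -2.8511679600162436 1.072810580187794
[[ 546.    23.2  168.6]
 [ 603.6 -169.3  168.7]
 [ 470.3 -215.5  112.5]
 [ 417.1  -15.5  115. ]]
[np.float64(200.9), np.float64(151.9), np.float64(206.9), np.float64(144.8)]
[550.   15.9 162.3]
[ 605.7 -176.2  164.2]
[ 472.  -214.1  113.1]
[417.2 -22.7 109.1]
```

Run:
```python
from h import *
from scipy.optimize import least_squares
tz=np.array([(140,218),(555,112),(615,390),(215,500)],float); tp=tz/[5.5,5.4]+[310,215]-.4
sz=np.array([(135,300),(140,42),(425,133),(450,400)],float); sp=sz/5+[300,165]-.4
kn={}
for n,(x0,x1,y0,y1) in {"top":(376,392,273,290),"side":(362,380,183,204)}.items():
    g=cv2.imread(f"pics/{n}0.png").max(2)[y0:y1,x0:x1].astype(float); w=np.clip(75-g,0,None); yy,xx=np.mgrid[y0:y1,x0:x1]; kn[n]=[(w*xx).sum()/w.sum(),(w*yy).sum()/w.sum()]; print(n,kn[n]); print(g.astype(int))
C=np.array([(85,100,0),(85,-100,0),(-63,-100,0),(-63,100,0),(0,0,39)],float)
obs={"top":np.vstack([tp,kn["top"]]),"side":np.vstack([sp,kn["side"]])}
def rot(y,t=.38): return (R.from_euler('z',y)*R.from_euler('y',-t)).as_matrix()
def f(v,full=False):
    P=C@rot(v[3]).T+v[:3]
    return np.concatenate([((proj(n,P)-obs[n])*(1,1)) .ravel()*(1 if n=="top" else .8) for n in obs])
s=least_squares(f,[510,-96,140,.285],loss='soft_l1'); print(s.x, f(s.x).reshape(-1,2).round(2)); print(rot(s.x[3])); np.save("pose.npy",s.x)
P=C@rot(s.x[3]).T+s.x[:3];nn=rot(s.x[3])[:,2]
print("depth plane offsets", (np.array([519.3,-96.2,143.66])-s.x[:3])@nn,(np.array([512.58,-78.68,144.25])-s.x[:3])@nn)
```

```text
top [np.float64(383.0623338257016), np.float64(281.3949778434269)]
[[ 65  66  73  82  90  91  95  98  99  99 103 103 101 103 101 101]
 [ 88  88  92  97 101  96 100 102 104 101  99 101 102 101 100 101]
 [ 98 101 101  98  92  94  93  93  95  99 101 101 102 100 100 105]
 [102 103 101  92  74  63  60  62  78  93 101 104 102  99 100 105]
 [106 102  96  74  44  29  26  28  49  82  98  99 101 101 102 100]
 [105 101  91  59  28  16  14  13  27  61  86  99 104  97  99  99]
 [104 100  86  47  22   8  10  10  21  40  73  94 102 102 101  98]
 [104 100  87  52  24  10   9  14  14  27  51  81 100  99 100 103]
 [102 102  94  67  31   9  15  18  11  18  36  66  94  99 103 101]
 [100 102  99  80  49  21  20  18  18  18  20  50  85  97 101  96]
 [102 105 101  94  65  31  21  17  18  12  19  40  75  82  89  82]
 [103 103 101 102  86  45  21  14  18  17  19  41  71  80  81  79]
 [104 100 100  98  86  55  34  18  15  21  28  54  71  77  82  78]
 [100  92  89  86  81  68  53  37  33  36  47  64  74  81  78  80]
 [ 85  80  79  79  79  75  73  64  66  67  70  75  77  78  79  80]
 [ 81  81  76  78  81  80  7
[... 1479 characters left out ...]
8  55  92 124 139 136 126 123 121 121 120 121]
 [149 144 134 120 102  84  78  90 115 138 145 136 125 122 121 121 121 120]
 [150 150 146 142 132 122 116 122 136 146 145 132 124 122 122 122 121 120]
 [152 151 150 149 148 144 142 142 146 148 144 131 122 121 120 121 120 121]]
[ 5.01154674e+02 -1.02221721e+02  1.33799679e+02  2.83892571e-01] [[ 0.17  1.01]
 [ 0.03  0.26]
 [ 0.17  0.33]
 [-0.09 -0.24]
 [-0.25 -0.33]
 [-0.25 -0.86]
 [ 0.25 -0.28]
 [-0.97  0.57]
 [ 0.45 -0.32]
 [-0.62  0.87]]
[[ 8.91492443e-01 -2.80094521e-01 -3.56073423e-01]
 [ 2.60113877e-01  9.59972426e-01 -1.03892791e-01]
 [ 3.70920469e-01 -6.93889390e-18  9.28664636e-01]]
depth plane offsets 2.070249410101563 3.1907732420851964
```

```bash
cat >> h.py <<'E'
v=np.load("pose.npy")
RS=(R.from_euler('z',v[3])*R.from_euler('y',-.38)).as_matrix(); OS=v[:3]+1.5*RS[:,2]
def S2W(p): return OS+RS@np.array(p,float)
def W2S(p): return RS.T@(np.array(p)-OS)
def st():
    from rig import observe
    s=observe(); Rt=R.from_rotvec(s['eef_rot']).as_matrix()
    f=RS.T@s['contact_force']
    # tool axes in slot frame: yaw of tool x about slot z, tilt
    M=RS.T@Rt
    print("t %.2f"%s['t'],"slotpos",W2S(s['position']).round(1),"yaw(deg) %.1f"%np.degrees(np.arctan2(M[1,0],M[0,0])),"tz",M[:,2].round(3),"Fslot",f.round(1),"w %.1f"%s['grip_width'],"q",s['q'].round(2))
    return s,Rt
def go(target,yaw=0):
    """print turn (tool rotvec deg) and then shift (cm, in the turned tool axes)"""
    s,Rt=st(); c,sn=np.cos(yaw),np.sin(yaw)
    G=RS@np.array([[c,sn,0],[sn,-c,0],[0,0,-1.]])
    rv=R.from_matrix(Rt.T@G).as_rotvec(degrees=True)
    print("turn",rv.round(2),np.linalg.norm(rv).round(1),"shift after turn cm",(G.T@(S2W(target)-s['position'])/10).round(2))
E
python3 - <<'E'
from h import *
import rig
print(RS,OS, rig.nose_length if not callable(rig.nose_length) else rig.nose_length())
print(S2W((0,0,125)),S2W((0,0,39)))
go((0,0,125))
E
```

```text
[[ 8.91492443e-01 -2.80094521e-01 -3.56073423e-01]
 [ 2.60113877e-01  9.59972426e-01 -1.03892791e-01]
 [ 3.70920469e-01 -6.93889390e-18  9.28664636e-01]] [ 500.62056364 -102.37756052  135.1926761 ] 11.0
[ 456.11138577 -115.36415944  251.27575555] [ 486.73370014 -106.42937938  171.41059689]
t 0.10 slotpos [-297.7 -379.6  233.1] yaw(deg) -82.4 tz [-0.371  0.002 -0.929] Fslot [ 0.1  0.1 -0.9] w 85.3 q [-1.26  0.05  1.61  0.    1.48 -0.12]
turn [ 15.45  18.   -80.77] 84.2 shift after turn cm [ 29.77 -37.96  10.81]
```

Request:
{"op": "send_rows", "data": {
  "plan": [
    {"ax": 1.29,"ay": 1.5,"az": -6.73},
    {"ax": 1.29,"ay": 1.5,"az": -6.73},
    {"ax": 1.29,"ay": 1.5,"az": -6.73},
    {"ax": 1.29,"ay": 1.5,"az": -6.73},
    {"ax": 1.29,"ay": 1.5,"az": -6.73},
    {"ax": 1.29,"ay": 1.5,"az": -6.73},
    {"ax": 1.29,"ay": 1.5,"az": -6.73},
    {"ax": 1.29,"ay": 1.5,"az": -6.73},
    {"ax": 1.29,"ay": 1.5,"az": -6.73},
    {"ax": 1.29,"ay": 1.5,"az": -6.73},
    {"ax": 1.29,"ay": 1.5,"az": -6.73},
    {"ax": 1.29,"ay": 1.5,"az": -6.73}
  ],
  "jaw": 0,
  "squeeze": 60
}}

```text
invalid input
```

Request:
{"op": "send_rows", "data": {
  "plan": [
    {"dx": 2.48,"dy": -3.16},
    {"dx": 2.48,"dy": -3.16},
    {"dx": 2.48,"dy": -3.16},
    {"dx": 2.48,"dy": -3.16},
    {"dx": 2.48,"dy": -3.16},
    {"dx": 2.48,"dy": -3.16},
    {"dx": 2.48,"dy": -3.16},
    {"dx": 2.48,"dy": -3.16},
    {"dx": 2.48,"dy": -3.16},
    {"dx": 2.48,"dy": -3.16},
    {"dx": 2.48,"dy": -3.16},
    {"dx": 2.48,"dy": -3.16}
  ]
}}

```text
invalid input
```

Run:
```python
from h import *
go((0,0,80))
```

```text
t 0.10 slotpos [-297.7 -379.6  233.1] yaw(deg) -82.4 tz [-0.371  0.002 -0.929] Fslot [ 0.1  0.1 -0.9] w 85.3 q [-1.26  0.05  1.61  0.    1.48 -0.12]
turn [ 15.45  18.   -80.77] 84.2 shift after turn cm [ 29.77 -37.96  15.31]
```

Request:
{"op": "send_rows", "data": {
  "plan": [
    {"dx": 0,"dy": 0,"dz": 0,"ax": 1.29,"ay": 1.5,"az": -6.73},
    {"dx": 0,"dy": 0,"dz": 0,"ax": 1.29,"ay": 1.5,"az": -6.73},
    {"dx": 0,"dy": 0,"dz": 0,"ax": 1.29,"ay": 1.5,"az": -6.73},
    {"dx": 0,"dy": 0,"dz": 0,"ax": 1.29,"ay": 1.5,"az": -6.73},
    {"dx": 0,"dy": 0,"dz": 0,"ax": 1.29,"ay": 1.5,"az": -6.73},
    {"dx": 0,"dy": 0,"dz": 0,"ax": 1.29,"ay": 1.5,"az": -6.73},
    {"dx": 0,"dy": 0,"dz": 0,"ax": 1.29,"ay": 1.5,"az": -6.73},
    {"dx": 0,"dy": 0,"dz": 0,"ax": 1.29,"ay": 1.5,"az": -6.73},
    {"dx": 0,"dy": 0,"dz": 0,"ax": 1.29,"ay": 1.5,"az": -6.73},
    {"dx": 0,"dy": 0,"dz": 0,"ax": 1.29,"ay": 1.5,"az": -6.73},
    {"dx": 0,"dy": 0,"dz": 0,"ax": 1.29,"ay": 1.5,"az": -6.73},
    {"dx": 0,"dy": 0,"dz": 0,"ax": 1.29,"ay": 1.5,"az": -6.73}
  ],
  "jaw": 0,
  "squeeze": 60
}}

```text
t: 1.3
position: [258.5, -568.5, 241.6]
eef_rot: [-3.002, -0.436, -0.58]
contact_force: [-0.1, -0.3, -0.1]
grip_width: 42.7
```

Request:
{"op": "send_rows", "data": {
  "plan": [
    {"dx": 2.48,"dy": -3.16,"dz": 0,"ax": 0,"ay": 0,"az": 0},
    {"dx": 2.48,"dy": -3.16,"dz": 0,"ax": 0,"ay": 0,"az": 0},
    {"dx": 2.48,"dy": -3.16,"dz": 0,"ax": 0,"ay": 0,"az": 0},
    {"dx": 2.48,"dy": -3.16,"dz": 0,"ax": 0,"ay": 0,"az": 0},
    {"dx": 2.48,"dy": -3.16,"dz": 0,"ax": 0,"ay": 0,"az": 0},
    {"dx": 2.48,"dy": -3.16,"dz": 0,"ax": 0,"ay": 0,"az": 0},
    {"dx": 2.48,"dy": -3.16,"dz": 0,"ax": 0,"ay": 0,"az": 0},
    {"dx": 2.48,"dy": -3.16,"dz": 0,"ax": 0,"ay": 0,"az": 0},
    {"dx": 2.48,"dy": -3.16,"dz": 0,"ax": 0,"ay": 0,"az": 0},
    {"dx": 2.48,"dy": -3.16,"dz": 0,"ax": 0,"ay": 0,"az": 0},
    {"dx": 2.48,"dy": -3.16,"dz": 0,"ax": 0,"ay": 0,"az": 0},
    {"dx": 2.48,"dy": -3.16,"dz": 0,"ax": 0,"ay": 0,"az": 0}
  ]
}}

```text
t: 2.5
position: [417.8, -125.8, 352.2]
eef_rot: [-3.004, -0.429, -0.579]
contact_force: [-0.1, -0.9, 0.2]
grip_width: 42.8
```

Run:
```python
from h import *
go((0,0,80))
```

```text
t 2.50 slotpos [  0.5   0.7 233.5] yaw(deg) -0.0 tz [ 0.    -0.002 -1.   ] Fslot [-0.3 -0.8  0.3] w 42.8 q [-0.65 -0.68  2.04  0.3   1.55 -0.91]
turn [ 0.09 -0.03 -0.01] 0.1 shift after turn cm [-0.05  0.07 15.35]
```

Request:
{"op": "send_rows", "data": {
  "plan": [
    {"dx": 0,"dy": 0,"dz": 3,"ax": 0,"ay": 0,"az": 0},
    {"dx": 0,"dy": 0,"dz": 3,"ax": 0,"ay": 0,"az": 0},
    {"dx": 0,"dy": 0,"dz": 3,"ax": 0,"ay": 0,"az": 0},
    {"dx": 0,"dy": 0,"dz": 2,"ax": 0,"ay": 0,"az": 0},
    {"dx": 0,"dy": 0,"dz": 1,"ax": 0,"ay": 0,"az": 0},
    {"dx": 0,"dy": 0,"dz": 0,"ax": 0,"ay": 0,"az": 0}
  ]
}}

```text
t: 3.1
position: [460.0, -114.4, 238.9]
eef_rot: [-3.003, -0.429, -0.574]
contact_force: [-0.1, -0.1, -0.5]
grip_width: 42.6
```

```bash
cat >> h.py <<'E'
def snap(tag,z=4,box=None):
    from rig import grab_frame
    for n,b in {"side":(280,430,100,250),"top":(300,450,180,320)}.items():
        p,d=grab_frame(n); np.save(f"{n}_{tag}.npy",d); cv2.imwrite(f"pics/{n}_{tag}.png",p)
        x0,x1,y0,y1=b; cv2.imwrite(f"pics/{n}z_{tag}.png",cv2.resize(p[y0:y1,x0:x1],None,fx=z,fy=z,interpolation=cv2.INTER_CUBIC))
E
python3 - <<'E'
from h import *
go((0,0,39)); snap("a")
E
```

```text
t 3.10 slotpos [ -0.9  -0.2 112. ] yaw(deg) -0.0 tz [-0.002  0.001 -1.   ] Fslot [-0.3 -0.  -0.4] w 42.6 q [-0.56 -0.55  2.15  0.29  1.3  -0.89]
turn [-0.08  0.12 -0.  ] 0.1 shift after turn cm [ 0.09 -0.02  7.3 ]
```

View pics/sidez_a.png

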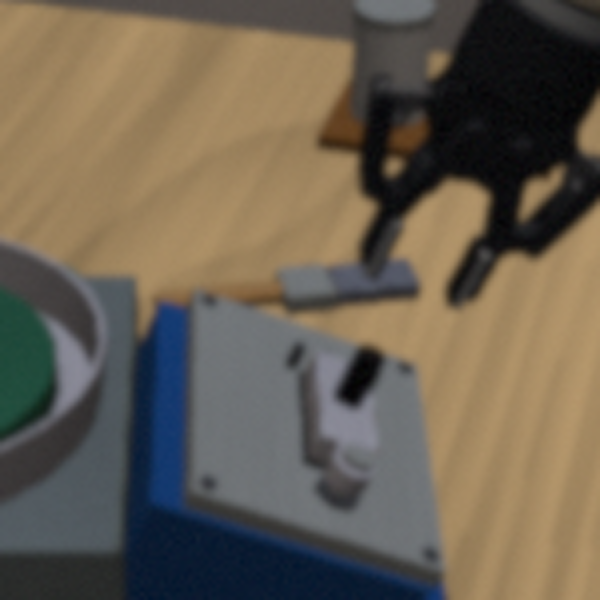

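View pics/topz_a.png

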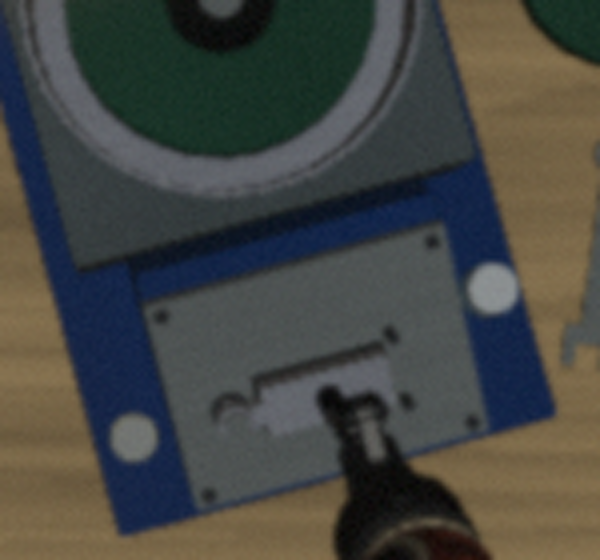

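Request:
{"op": "send_rows", "data": {
  "plan": [
    {"dx": 0.09,"dy": 0,"dz": 2,"ax": 0,"ay": 0,"az": 0},
    {"dx": 0,"dy": 0,"dz": 2,"ax": 0,"ay": 0,"az": 0},
    {"dx": 0,"dy": 0,"dz": 1.5,"ax": 0,"ay": 0,"az": 0},
    {"dx": 0,"dy": 0,"dz": 1,"ax": 0,"ay": 0,"az": 0},
    {"dx": 0,"dy": 0,"dz": 0.5,"ax": 0,"ay": 0,"az": 0},
    {"dx": 0,"dy": 0,"dz": 0,"ax": 0,"ay": 0,"az": 0}
  ]
}}

```text
t: 3.8
position: [486.5, -107.8, 176.4]
eef_rot: [-3.004, -0.43, -0.579]
contact_force: [0.9, 0.7, 0.8]
grip_width: 42.9
```

Run:
```python
from h import *
go((0,0,41)); snap("b")
```

```text
t 3.80 slotpos [ 1.3 -1.2 43.9] yaw(deg) 0.0 tz [ 0.    -0.001 -1.   ] Fslot [1.3 0.4 0.4] w 42.9 q [-0.51 -0.43  2.17  0.3   1.14 -0.89]
turn [ 0.08 -0.03  0.02] 0.1 shift after turn cm [-0.13 -0.12  0.29]
```

View pics/sidez_b.png

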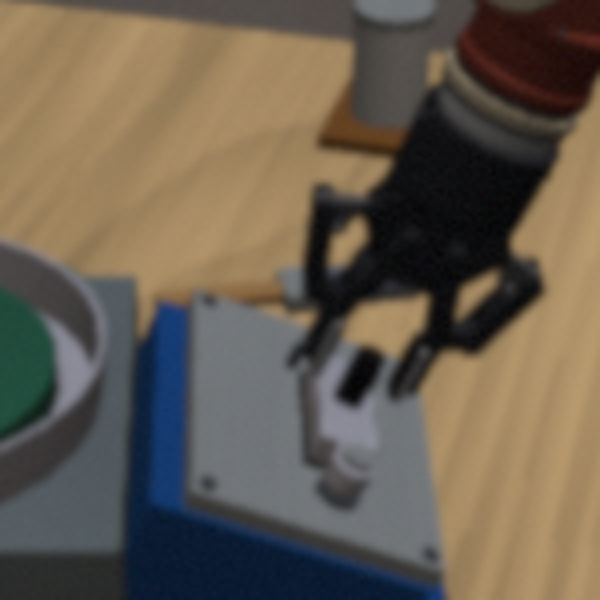

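Request:
{"op": "send_rows", "data": {
  "plan": [
    {"dx": -0.1,"dy": -0.1,"dz": 0.2,"ax": 0,"ay": 0,"az": 0},
    {"dx": 0,"dy": 0,"dz": 0,"ax": 0,"ay": 0,"az": 0},
    {"dx": 0,"dy": 0,"dz": 0,"ax": 0,"ay": 0,"az": 0},
    {"dx": 0,"dy": 0,"dz": 0,"ax": 0,"ay": 0,"az": 0},
    {"dx": 0,"dy": 0,"dz": 0,"ax": 0,"ay": 0,"az": 0}
  ],
  "jaw": 1,
  "squeeze": 60
}}

```text
t: 4.4
position: [485.9, -106.9, 174.4]
eef_rot: [-3.005, -0.43, -0.579]
contact_force: [-3.2, -0.8, 3.0]
grip_width: 16.3
```

Run:
```python
from h import *
st()
```

```text
t 4.40 slotpos [ 0.2 -0.2 42.1] yaw(deg) 0.0 tz [ 0.    -0.002 -1.   ] Fslot [-1.9  0.1  4. ] w 16.3 q [-0.51 -0.43  2.18  0.3   1.14 -0.89]
```

Request:
{"op": "send_rows", "data": {
  "plan": [
    {"dx": 0,"dy": 0,"dz": -0.3,"ax": 0,"ay": 0,"az": 0},
    {"dx": 0,"dy": 0,"dz": -0.3,"ax": 0,"ay": 0,"az": 0},
    {"dx": 0,"dy": 0,"dz": -0.3,"ax": 0,"ay": 0,"az": 0},
    {"dx": 0,"dy": 0,"dz": -0.3,"ax": 0,"ay": 0,"az": 0},
    {"dx": 0,"dy": 0,"dz": -0.3,"ax": 0,"ay": 0,"az": 0},
    {"dx": 0,"dy": 0,"dz": -0.3,"ax": 0,"ay": 0,"az": 0},
    {"dx": 0,"dy": 0,"dz": -0.3,"ax": 0,"ay": 0,"az": 0},
    {"dx": 0,"dy": 0,"dz": -0.3,"ax": 0,"ay": 0,"az": 0},
    {"dx": 0,"dy": 0,"dz": 0,"ax": 0,"ay": 0,"az": 0}
  ]
}}

```text
t: 5.3
position: [477.2, -109.4, 196.6]
eef_rot: [-3.005, -0.43, -0.578]
contact_force: [-1.5, -1.1, -2.2]
grip_width: 16.0
```

Run:
```python
from h import *
st(); snap("c")
```

```text
t 5.30 slotpos [ 0.1 -0.1 66.1] yaw(deg) 0.0 tz [ 0.    -0.002 -1.   ] Fslot [-2.5 -0.6 -1.4] w 16.0 q [-0.53 -0.47  2.17  0.29  1.19 -0.89]
```

View pics/sidez_c.png

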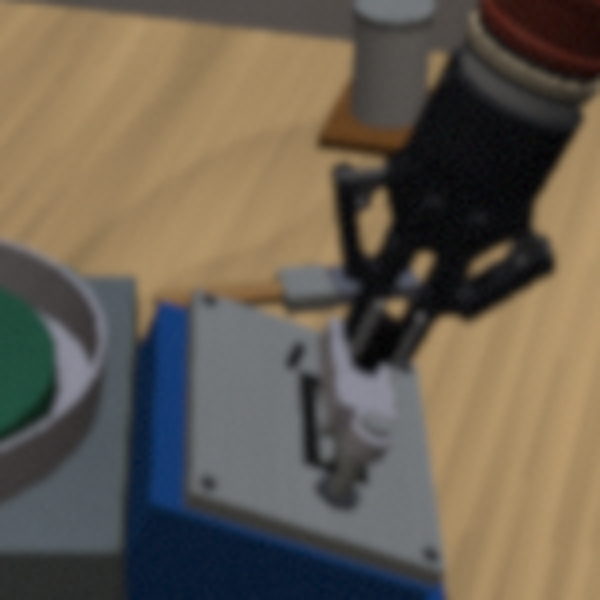

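Run:
```python
from h import *
d=np.load("top0.npy"); v_,u=np.nonzero(d>0); o,r=ray("top",np.c_[u,v_]); P=(o+r*d[v_,u][:,None]-OS)@RS
for x0 in range(-60,220,20):
    print(x0,[ (lambda m: int(np.percentile(P[m,2],98)) if m.any() else None)((P[:,0]>=x0)&(P[:,0]<x0+20)&(P[:,1]>=y0)&(P[:,1]<y0+30)) for y0 in range(-120,180,30)])
```

```text
-60 [4, 7, 5, 7, 6, 5, 7, 5, -40, 632]
-40 [5, 5, 17, 4, 7, 6, 6, 4, -44, 626]
-20 [6, 5, 25, 57, 55, 30, 31, 5, -45, 617]
0 [3, 6, 26, 56, 57, 31, 32, 4, -64, 609]
20 [4, 6, 20, 6, 10, 6, 7, 4, -72, -76]
40 [5, 7, 7, 5, 6, 7, 6, 7, -79, -83]
60 [4, 4, 4, 6, 5, 5, 6, 4, -88, -92]
80 [3, 6, 4, 5, 4, 6, 3, 5, -68, -98]
100 [-11, -9, -9, -10, -9, -11, -9, -13, -20, -103]
120 [-17, -21, -22, -15, -21, -19, -19, -19, -23, -115]
140 [-27, -2, 8, 9, 9, 8, 4, -29, -31, -124]
160 [-37, 2, -14, -10, -10, -13, 3, -7, -39, -130]
180 [-5, -21, -16, -15, -16, -16, -16, -6, -44, -140]
200 [-13, -26, -24, -23, -24, -25, -23, -16, -53, -146]
```

Request:
{"op": "send_rows", "data": {
  "plan": [
    {"dx": 0.43,"dy": -0.015,"dz": 0,"ax": 0,"ay": 0,"az": -4}
  ],
  "squeeze": 40
}}

```text
t: 5.5
position: [481.1, -108.1, 198.1]
eef_rot: [-3.0, -0.539, -0.584]
contact_force: [-1.6, -2.4, -2.4]
grip_width: 15.9
```

Run:
```python
from h import *
st()
```

```text
t 5.50 slotpos [ 4.4  0.  65.9] yaw(deg) 4.1 tz [ 0.    -0.002 -1.   ] Fslot [-3.  -1.9 -1.4] w 15.9 q [-0.52 -0.47  2.16  0.29  1.19 -0.95]
```

Request:
{"op": "send_rows", "data": {
  "plan": [
    {"dx": 0.86,"dy": -0.06,"dz": 0,"ax": 0,"ay": 0,"az": -8},
    {"dx": 0.86,"dy": -0.06,"dz": 0,"ax": 0,"ay": 0,"az": -8},
    {"dx": 0.86,"dy": -0.06,"dz": 0,"ax": 0,"ay": 0,"az": -8}
  ]
}}

```text
t: 5.8
position: [501.0, -94.3, 207.0]
eef_rot: [2.819, 1.157, 0.581]
contact_force: [-3.1, -0.4, -0.9]
grip_width: 16.2
```

Run:
```python
from h import *
s,_=st(); p=W2S(s['position']); print(np.degrees(np.arctan2(p[0],62-p[1])),np.hypot(p[0],62-p[1]))
```

```text
t 5.80 slotpos [29.1  7.6 65.7] yaw(deg) 28.3 tz [-0.001 -0.    -1.   ] Fslot [-3.2  0.5  0.3] w 16.2 q [-0.47 -0.43  2.12  0.28  1.18 -1.32]
28.159586202623316 61.663980491295625
```

Arc is exact. Continue to about 92°.

Request:
{"op": "send_rows", "data": {
  "plan": [
    {"dx": 0.86,"dy": -0.06,"dz": 0,"ax": 0,"ay": 0,"az": -8},
    {"dx": 0.86,"dy": -0.06,"dz": 0,"ax": 0,"ay": 0,"az": -8},
    {"dx": 0.86,"dy": -0.06,"dz": 0,"ax": 0,"ay": 0,"az": -8},
    {"dx": 0.86,"dy": -0.06,"dz": 0,"ax": 0,"ay": 0,"az": -8},
    {"dx": 0.86,"dy": -0.06,"dz": 0,"ax": 0,"ay": 0,"az": -8},
    {"dx": 0.86,"dy": -0.06,"dz": 0,"ax": 0,"ay": 0,"az": -8},
    {"dx": 0.86,"dy": -0.06,"dz": 0,"ax": 0,"ay": 0,"az": -8},
    {"dx": 0.86,"dy": -0.06,"dz": 0,"ax": 0,"ay": 0,"az": -8},
    {"dx": 0,"dy": 0,"dz": 0,"ax": 0,"ay": 0,"az": 0},
    {"dx": 0,"dy": 0,"dz": 0,"ax": 0,"ay": 0,"az": 0}
  ]
}}

```text
t: 6.8
position: [512.9, -31.3, 217.8]
eef_rot: [1.686, 2.335, 0.432]
contact_force: [-5.4, -1.8, -1.5]
grip_width: 16.0
```

Run:
```python
from h import *
s,_=st(); p=W2S(s['position']); print(np.degrees(np.arctan2(p[0],62-p[1])),np.hypot(p[0],62-p[1])); snap("d")
```

```text
t 6.80 slotpos [60.1 64.8 64.9] yaw(deg) 92.1 tz [-0.004  0.001 -1.   ] Fslot [-5.8 -0.2  0.7] w 16.0 q [-0.32 -0.44  2.11  0.23  1.17 -2.27]
92.68509791033841 60.1643797091181
```

View pics/sidez_d.png

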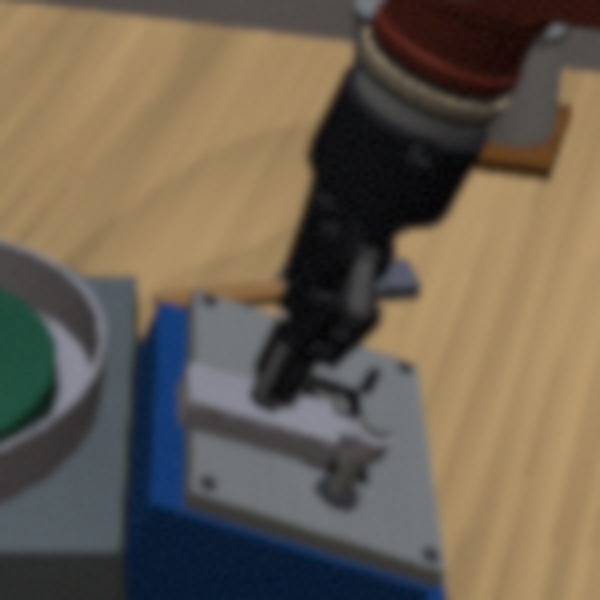

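View pics/topz_d.png

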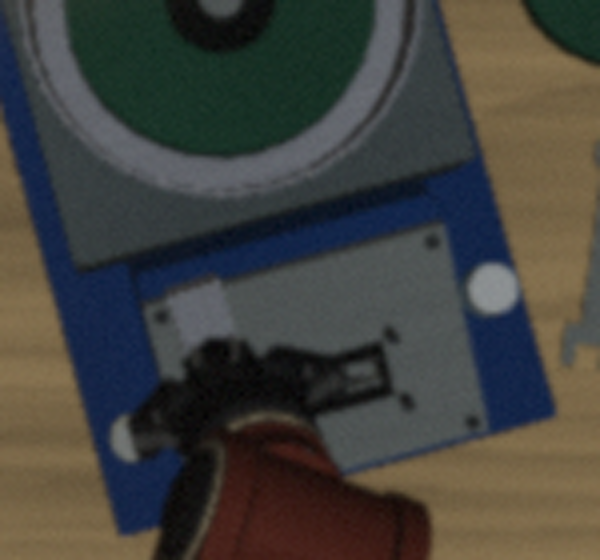

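Request:
{"op": "send_rows", "data": {
  "plan": [
    {"dx": 0,"dy": 0,"dz": 0,"ax": 0,"ay": 0,"az": 0},
    {"dx": 0,"dy": 0,"dz": 0,"ax": 0,"ay": 0,"az": 0},
    {"dx": 0,"dy": 0,"dz": 0,"ax": 0,"ay": 0,"az": 0},
    {"dx": 0,"dy": 0,"dz": -0.5,"ax": 0,"ay": 0,"az": 0},
    {"dx": 0,"dy": 0,"dz": -1.5,"ax": 0,"ay": 0,"az": 0},
    {"dx": 0,"dy": 0,"dz": -3,"ax": 0,"ay": 0,"az": 0},
    {"dx": 0,"dy": 0,"dz": -3,"ax": 0,"ay": 0,"az": 0},
    {"dx": 0,"dy": 0,"dz": 0,"ax": 0,"ay": 0,"az": 0}
  ],
  "jaw": 0
}}

```text
t: 7.7
position: [487.3, -40.8, 299.8]
eef_rot: [1.678, 2.322, 0.439]
contact_force: [0.1, -0.3, 1.0]
grip_width: 42.6
```

Run:
```python
from h import *
go((0,22,110))
```

```text
t 7.70 slotpos [ 65.2  62.9 151.2] yaw(deg) 92.1 tz [ 0.009 -0.007 -1.   ] Fslot [ 0.4 -0.3  0.9] w 42.6 q [-0.36 -0.56  2.06  0.23  1.33 -2.27]
turn [ 7.200e-01 -7.000e-02  9.211e+01] 92.1 shift after turn cm [-6.52  4.09  4.12]
```

Request:
{"op": "send_rows", "data": {
  "plan": [
    {"dx": 0,"dy": 0,"dz": 0,"ax": 0,"ay": 0,"az": 8.4},
    {"dx": 0,"dy": 0,"dz": 0,"ax": 0,"ay": 0,"az": 8.4},
    {"dx": 0,"dy": 0,"dz": 0,"ax": 0,"ay": 0,"az": 8.4},
    {"dx": 0,"dy": 0,"dz": 0,"ax": 0,"ay": 0,"az": 8.4},
    {"dx": 0,"dy": 0,"dz": 0,"ax": 0,"ay": 0,"az": 8.4},
    {"dx": 0,"dy": 0,"dz": 0,"ax": 0,"ay": 0,"az": 8.4},
    {"dx": 0,"dy": 0,"dz": 0,"ax": 0,"ay": 0,"az": 8.4},
    {"dx": 0,"dy": 0,"dz": 0,"ax": 0,"ay": 0,"az": 8.4},
    {"dx": 0,"dy": 0,"dz": 0,"ax": 0,"ay": 0,"az": 8.4},
    {"dx": 0,"dy": 0,"dz": 0,"ax": 0,"ay": 0,"az": 8.4},
    {"dx": 0,"dy": 0,"dz": 0,"ax": 0,"ay": 0,"az": 8.1},
    {"dx": 0,"dy": 0,"dz": 0,"ax": 0,"ay": 0,"az": 0}
  ],
  "jaw": 1
}}

```text
t: 8.9
position: [485.9, -39.8, 292.9]
eef_rot: [-3.004, -0.427, -0.578]
contact_force: [0.4, -0.4, 1.3]
grip_width: 0.1
```

Run:
```python
from h import *
go((0,22,110)); snap("e")
```

```text
t 8.90 slotpos [ 61.7  64.2 145.2] yaw(deg) -0.1 tz [ 0.    -0.001 -1.   ] Fslot [ 0.7 -0.5  1.1] w 0.1 q [-0.36 -0.56  2.07  0.23  1.33 -0.66]
turn [ 0.05 -0.   -0.07] 0.1 shift after turn cm [-6.17  4.22  3.52]
```

View pics/sidez_e.png

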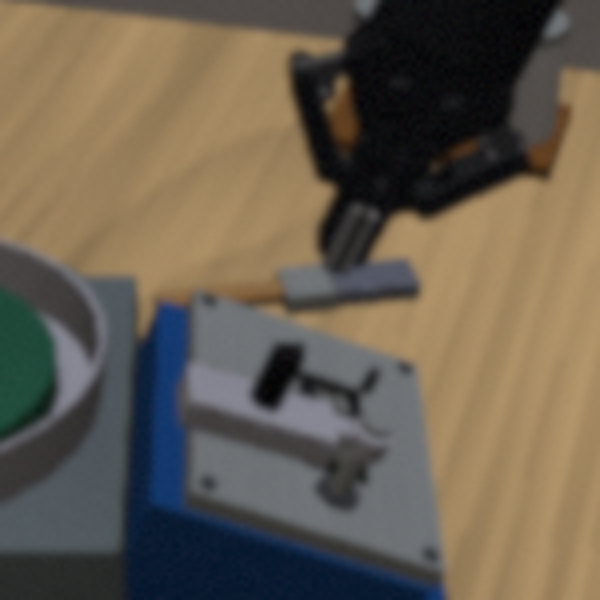

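View pics/topz_e.png

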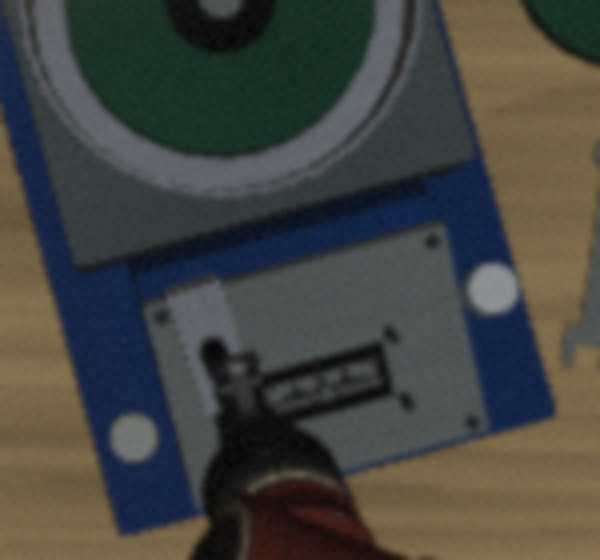

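Request:
{"op": "send_rows", "data": {
  "plan": [
    {"dx": -2,"dy": 1.34,"dz": 0,"ax": 0,"ay": 0,"az": 0},
    {"dx": -2,"dy": 1.34,"dz": 0,"ax": 0,"ay": 0,"az": 0},
    {"dx": -2.1,"dy": 1.34,"dz": 0,"ax": 0,"ay": 0,"az": 0},
    {"dx": 0,"dy": 0,"dz": 3,"ax": 0,"ay": 0,"az": 0},
    {"dx": 0,"dy": 0,"dz": 3,"ax": 0,"ay": 0,"az": 0},
    {"dx": 0,"dy": 0,"dz": 3,"ax": 0,"ay": 0,"az": 0},
    {"dx": 0,"dy": 0,"dz": 1.5,"ax": 0,"ay": 0,"az": 0},
    {"dx": 0,"dy": 0,"dz": 0,"ax": 0,"ay": 0,"az": 0},
    {"dx": 0,"dy": 0,"dz": 0,"ax": 0,"ay": 0,"az": 0}
  ]
}}

```text
t: 9.9
position: [480.3, -83.5, 173.5]
eef_rot: [-3.004, -0.429, -0.578]
contact_force: [0.2, 0.2, 0.6]
grip_width: 0.1
```

Run:
```python
from h import *
go((0,24,17.5)); snap("f")
```

```text
t 9.90 slotpos [ 1.  23.8 40.8] yaw(deg) 0.0 tz [ 0.    -0.001 -1.   ] Fslot [0.4 0.2 0.5] w 0.1 q [-0.47 -0.47  2.21  0.28  1.13 -0.84]
turn [ 0.07 -0.02  0.  ] 0.1 shift after turn cm [-0.1  -0.02  2.33]
```

View pics/sidez_f.png

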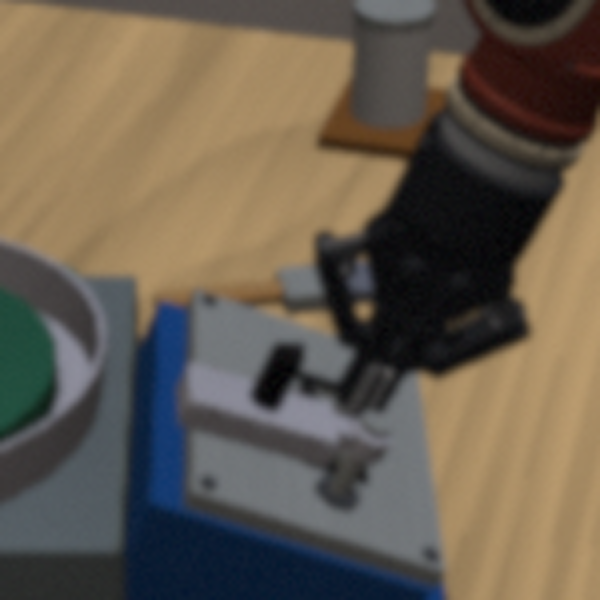

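Request:
{"op": "send_rows", "data": {
  "plan": [
    {"dx": -0.1,"dy": 0,"dz": 1,"ax": 0,"ay": 0,"az": 0},
    {"dx": 0,"dy": 0,"dz": 0.7,"ax": 0,"ay": 0,"az": 0},
    {"dx": 0,"dy": 0,"dz": 0.5,"ax": 0,"ay": 0,"az": 0},
    {"dx": 0,"dy": 0,"dz": 0,"ax": 0,"ay": 0,"az": 0},
    {"dx": 0,"dy": 0,"dz": 0,"ax": 0,"ay": 0,"az": 0}
  ]
}}

```text
t: 10.5
position: [487.1, -81.4, 152.2]
eef_rot: [-3.004, -0.427, -0.578]
contact_force: [0.7, 0.4, -0.8]
grip_width: -0.2
```

Run:
```python
from h import *
go((0,24,17.5))
```

```text
t 10.50 slotpos [-0.3 23.9 18.4] yaw(deg) -0.1 tz [-0.    -0.001 -1.   ] Fslot [ 0.4  0.2 -1. ] w -0.2 q [-0.46 -0.42  2.21  0.29  1.08 -0.84]
turn [ 0.05  0.   -0.08] 0.1 shift after turn cm [ 0.03 -0.01  0.09]
```

Request:
{"op": "send_rows", "data": {
  "plan": [
    {"dx": 0,"dy": 0.5,"dz": 0.05,"ax": 0,"ay": 0,"az": 0},
    {"dx": 0,"dy": 0.5,"dz": 0.05,"ax": 0,"ay": 0,"az": 0},
    {"dx": 0,"dy": 0.4,"dz": 0,"ax": 0,"ay": 0,"az": 0},
    {"dx": 0,"dy": 0.3,"dz": 0,"ax": 0,"ay": 0,"az": 0},
    {"dx": 0,"dy": 0.3,"dz": 0,"ax": 0,"ay": 0,"az": 0}
  ]
}}

```text
t: 11.0
position: [493.3, -100.4, 151.7]
eef_rot: [-3.003, -0.427, -0.579]
contact_force: [0.4, 4.9, 0.4]
grip_width: 0.1
```

Run:
```python
from h import *
st()
```

```text
t 11.00 slotpos [ 0.   3.9 17.7] yaw(deg) -0.1 tz [ 0.001 -0.    -1.   ] Fslot [ 1.8  4.6 -0.3] w 0.1 q [-0.49 -0.39  2.19  0.3   1.08 -0.88]
```

Tooth force +y 4.6 N: engaged. Continue to TCP y ≈ -9.5.

Request:
{"op": "send_rows", "data": {
  "plan": [
    {"dx": 0,"dy": 0.35,"dz": 0,"ax": 0,"ay": 0,"az": 0},
    {"dx": 0,"dy": 0.35,"dz": 0,"ax": 0,"ay": 0,"az": 0},
    {"dx": 0,"dy": 0.35,"dz": 0,"ax": 0,"ay": 0,"az": 0},
    {"dx": 0,"dy": 0.25,"dz": 0,"ax": 0,"ay": 0,"az": 0},
    {"dx": 0,"dy": 0,"dz": 0,"ax": 0,"ay": 0,"az": 0}
  ]
}}

```text
t: 11.5
position: [497.0, -114.2, 151.8]
eef_rot: [-3.006, -0.426, -0.58]
contact_force: [-0.2, 0.1, 0.1]
grip_width: 0.1
```

Run:
```python
from h import *
st()
```

```text
t 11.50 slotpos [ -0.1 -10.3  18. ] yaw(deg) -0.1 tz [ 0.001 -0.003 -1.   ] Fslot [-0.1  0.1  0.1] w 0.1 q [-0.51 -0.36  2.17  0.3   1.08 -0.91]
```

Request:
{"op": "send_rows", "data": {
  "plan": [
    {"dx": 0,"dy": 0,"dz": -1,"ax": 0,"ay": 0,"az": 0},
    {"dx": 0,"dy": 0,"dz": -2,"ax": 0,"ay": 0,"az": 0},
    {"dx": 0,"dy": -2,"dz": -3,"ax": 0,"ay": 0,"az": 0},
    {"dx": 0,"dy": -2.5,"dz": -2,"ax": 0,"ay": 0,"az": 0},
    {"dx": 4,"dy": 0,"dz": -1,"ax": 0,"ay": 0,"az": 0},
    {"dx": 0,"dy": 0,"dz": 0,"ax": 0,"ay": 0,"az": 0}
  ]
}}

```text
t: 12.1
position: [490.2, -68.5, 255.9]
eef_rot: [-3.006, -0.432, -0.593]
contact_force: [-0.0, -0.3, 0.9]
grip_width: -0.4
```

Run:
```python
from h import *
go((0,24,40)); snap("g")
```

```text
t 12.10 slotpos [ 44.3  35.5 112.3] yaw(deg) 0.2 tz [ 0.009 -0.007 -1.   ] Fslot [ 0.2 -0.3  0.9] w -0.4 q [-0.42 -0.52  2.1   0.26  1.26 -0.75]
turn [ 0.38 -0.5   0.15] 0.6 shift after turn cm [-4.43  1.15  7.23]
```

View pics/topz_g.png

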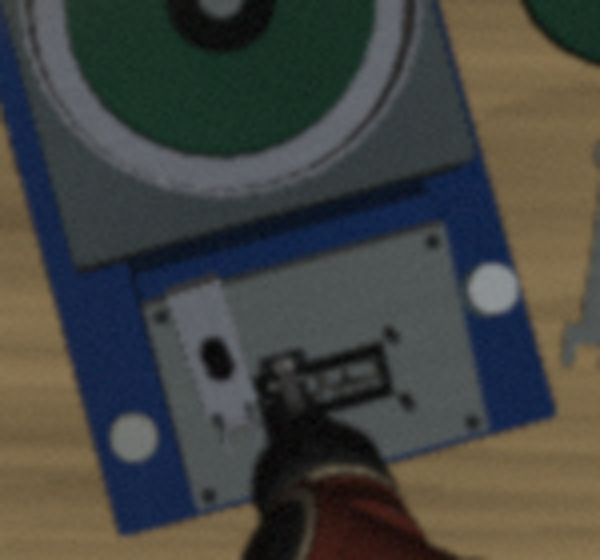

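View pics/sidez_g.png

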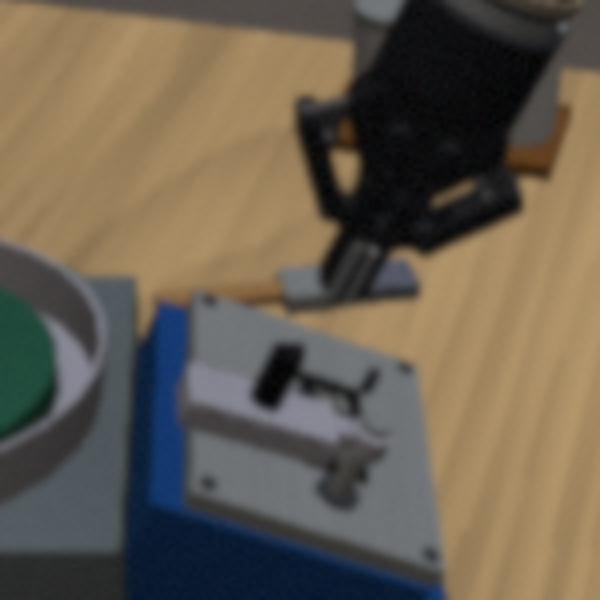

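Request:
{"op": "send_rows", "data": {
  "plan": [
    {"dx": -2.2,"dy": 0.6,"dz": 0.5,"ax": 0,"ay": 0,"az": 0},
    {"dx": -1.8,"dy": 0.5,"dz": 0.5,"ax": 0,"ay": 0,"az": 0},
    {"dx": 0,"dy": 0,"dz": 3,"ax": 0,"ay": 0,"az": 0},
    {"dx": 0,"dy": 0,"dz": 2.5,"ax": 0,"ay": 0,"az": 0},
    {"dx": 0,"dy": 0,"dz": 1,"ax": 0,"ay": 0,"az": 0},
    {"dx": 0,"dy": 0,"dz": 0,"ax": 0,"ay": 0,"az": 0},
    {"dx": 0,"dy": 0,"dz": 0,"ax": 0,"ay": 0,"az": 0}
  ]
}}

```text
t: 12.9
position: [481.9, -82.3, 165.9]
eef_rot: [-3.004, -0.427, -0.578]
contact_force: [0.5, -0.3, -0.2]
grip_width: 0.0
```

Run:
```python
from h import *
go((0,24,17.5))
```

```text
t 12.90 slotpos [-0.1 24.5 33.1] yaw(deg) -0.1 tz [ 0.    -0.001 -1.   ] Fslot [ 0.3 -0.4 -0.4] w 0.0 q [-0.46 -0.46  2.21  0.28  1.12 -0.84]
turn [ 0.08 -0.02 -0.08] 0.1 shift after turn cm [0.01 0.05 1.56]
```

Request:
{"op": "send_rows", "data": {
  "plan": [
    {"dx": 0,"dy": 0,"dz": 1,"ax": 0,"ay": 0,"az": 0},
    {"dx": 0,"dy": 0,"dz": 0.5,"ax": 0,"ay": 0,"az": 0},
    {"dx": 0,"dy": 0,"dz": 0,"ax": 0,"ay": 0,"az": 0},
    {"dx": 0,"dy": 0.4,"dz": 0,"ax": 0,"ay": 0,"az": 0},
    {"dx": 0,"dy": 0.5,"dz": 0,"ax": 0,"ay": 0,"az": 0},
    {"dx": 0,"dy": 0.4,"dz": 0,"ax": 0,"ay": 0,"az": 0},
    {"dx": 0,"dy": 0.4,"dz": 0,"ax": 0,"ay": 0,"az": 0},
    {"dx": 0,"dy": 0.4,"dz": 0,"ax": 0,"ay": 0,"az": 0}
  ]
}}

```text
t: 13.7
position: [493.2, -100.2, 151.7]
eef_rot: [-3.002, -0.427, -0.578]
contact_force: [0.1, 4.3, 0.4]
grip_width: -0.3
```

Run:
```python
from h import *
st()
```

```text
t 13.70 slotpos [ 0.   4.2 17.8] yaw(deg) -0.1 tz [ 0.001  0.001 -1.   ] Fslot [ 1.4  4.1 -0.1] w -0.3 q [-0.49 -0.39  2.19  0.3   1.08 -0.88]
```

Request:
{"op": "send_rows", "data": {
  "plan": [
    {"dx": 0,"dy": 0.35,"dz": 0,"ax": 0,"ay": 0,"az": 0},
    {"dx": 0,"dy": 0,"dz": 0,"ax": 0,"ay": 0,"az": 0}
  ]
}}

```text
t: 13.9
position: [494.1, -104.3, 151.3]
eef_rot: [-3.004, -0.426, -0.578]
contact_force: [1.1, 2.5, -0.4]
grip_width: -0.1
```

Run:
```python
from h import *
st()
```

```text
t 13.90 slotpos [-0.3  0.  17.5] yaw(deg) -0.1 tz [ 0.    -0.001 -1.   ] Fslot [ 1.5  2.1 -1. ] w -0.1 q [-0.5  -0.38  2.18  0.3   1.08 -0.89]
```

Request:
{"op": "send_rows", "data": {
  "plan": [
    {"dx": 0,"dy": 0.35,"dz": 0,"ax": 0,"ay": 0,"az": 0},
    {"dx": 0,"dy": 0,"dz": 0,"ax": 0,"ay": 0,"az": 0}
  ]
}}

```text
t: 14.1
position: [494.9, -107.9, 151.3]
eef_rot: [-3.005, -0.427, -0.578]
contact_force: [-0.3, 1.5, 0.2]
grip_width: -0.0
```

Run:
```python
from h import *
st()
```

```text
t 14.10 slotpos [-0.6 -3.7 17.5] yaw(deg) -0.1 tz [-0.    -0.002 -1.   ] Fslot [0.1 1.5 0.1] w -0.0 q [-0.5  -0.38  2.18  0.3   1.08 -0.89]
```

Request:
{"op": "send_rows", "data": {
  "plan": [
    {"dx": 0,"dy": 0.3,"dz": 0,"ax": 0,"ay": 0,"az": 0},
    {"dx": 0,"dy": 0,"dz": 0,"ax": 0,"ay": 0,"az": 0}
  ]
}}

```text
t: 14.3
position: [496.0, -111.0, 151.7]
eef_rot: [-3.006, -0.427, -0.579]
contact_force: [0.3, -0.3, -0.6]
grip_width: 0.1
```

Run:
```python
from h import *
st()
```

```text
t 14.30 slotpos [-0.2 -7.  17.9] yaw(deg) -0.1 tz [ 0.    -0.003 -1.   ] Fslot [-0.1 -0.4 -0.6] w 0.1 q [-0.51 -0.37  2.18  0.3   1.08 -0.9 ]
```

Request:
{"op": "send_rows", "data": {
  "plan": [
    {"dx": 0,"dy": 0.35,"dz": 0,"ax": 0,"ay": 0,"az": 0},
    {"dx": 0,"dy": 0,"dz": 0,"ax": 0,"ay": 0,"az": 0},
    {"dx": 0,"dy": 0,"dz": -1,"ax": 0,"ay": 0,"az": 0},
    {"dx": 0,"dy": 0,"dz": -2,"ax": 0,"ay": 0,"az": 0},
    {"dx": 0,"dy": 0,"dz": -3,"ax": 0,"ay": 0,"az": 0},
    {"dx": 0,"dy": 2.5,"dz": -3,"ax": 0,"ay": 0,"az": 0},
    {"dx": -4,"dy": 4,"dz": 0,"ax": 0,"ay": 0,"az": 0},
    {"dx": -4,"dy": 4,"dz": 0,"ax": 0,"ay": 0,"az": 0},
    {"dx": 0,"dy": 0,"dz": 0,"ax": 0,"ay": 0,"az": 0},
    {"dx": 0,"dy": 0,"dz": 0,"ax": 0,"ay": 0,"az": 0}
  ]
}}

```text
t: 15.3
position: [427.8, -234.1, 209.3]
eef_rot: [-3.005, -0.422, -0.579]
contact_force: [0.2, -0.2, 0.1]
grip_width: 0.2
```

Run:
```python
from h import *
st(); snap("h")
```

```text
t 15.30 slotpos [ -71.7 -106.   108.5] yaw(deg) -0.2 tz [ 0.001 -0.002 -1.   ] Fslot [ 0.2 -0.2  0. ] w 0.2 q [-0.84 -0.43  2.12  0.35  1.3  -1.19]
```

View pics/topz_h.png

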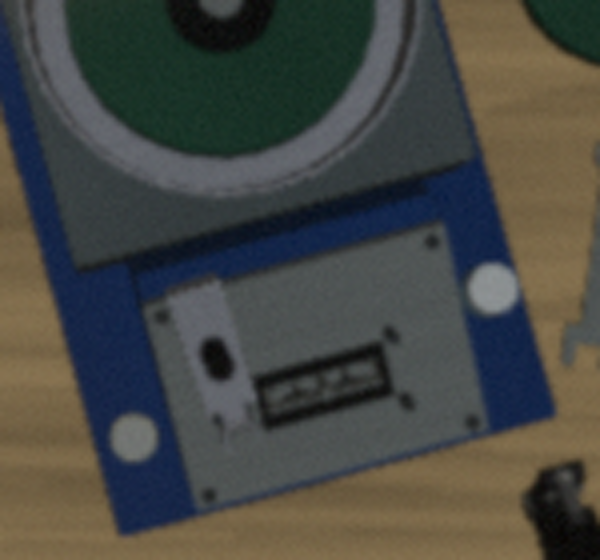

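View pics/sidez_h.png

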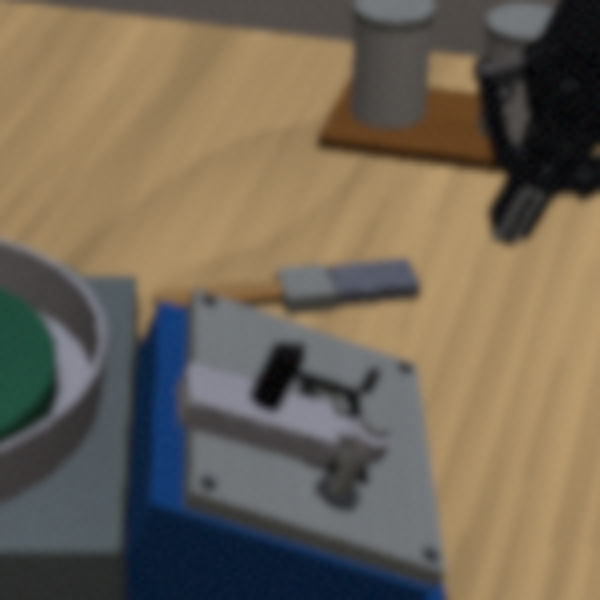

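Request:
{"op": "send_rows", "data": {
  "plan": [
    {"dx": 0,"dy": 0,"dz": 0,"ax": 0,"ay": 0,"az": -8.4},
    {"dx": 0,"dy": 0,"dz": -1,"ax": 0,"ay": 0,"az": -8.4},
    {"dx": 0,"dy": 0,"dz": -1,"ax": 0,"ay": 0,"az": -8.4},
    {"dx": 0,"dy": 0,"dz": 0,"ax": 0,"ay": 0,"az": -8.4},
    {"dx": 0,"dy": 0,"dz": 0,"ax": 0,"ay": 0,"az": -8.4},
    {"dx": 0,"dy": 0,"dz": 0,"ax": 0,"ay": 0,"az": -8.4},
    {"dx": 0,"dy": 0,"dz": 0,"ax": 0,"ay": 0,"az": -8.4},
    {"dx": 0,"dy": 0,"dz": 0,"ax": 0,"ay": 0,"az": -8.4},
    {"dx": 0,"dy": 0,"dz": 0,"ax": 0,"ay": 0,"az": -8.4},
    {"dx": 0,"dy": 0,"dz": 0,"ax": 0,"ay": 0,"az": -8.4},
    {"dx": 0,"dy": 0,"dz": 0,"ax": 0,"ay": 0,"az": -8.1},
    {"dx": 0,"dy": 0,"dz": 0,"ax": 0,"ay": 0,"az": 0}
  ],
  "jaw": 0
}}

```text
t: 16.6
position: [422.1, -233.8, 228.2]
eef_rot: [1.68, 2.332, 0.436]
contact_force: [-0.3, -0.7, -0.3]
grip_width: 42.5
```

Run:
```python
from h import *
go((61,64.5,125),np.radians(92.1))
```

```text
t 16.60 slotpos [ -69.7 -104.1  128. ] yaw(deg) 92.2 tz [ 0.001 -0.001 -1.   ] Fslot [-0.6 -0.6 -0.1] w 42.5 q [-0.85 -0.46  2.11  0.35  1.34 -2.8 ]
turn [0.05 0.06 0.09] 0.1 shift after turn cm [16.37 13.68  0.3 ]
```

Request:
{"op": "send_rows", "data": {
  "plan": [
    {"dx": 2.73,"dy": 2.28,"dz": 0,"ax": 0,"ay": 0,"az": 0},
    {"dx": 2.73,"dy": 2.28,"dz": 0,"ax": 0,"ay": 0,"az": 0},
    {"dx": 2.73,"dy": 2.28,"dz": 0,"ax": 0,"ay": 0,"az": 0},
    {"dx": 2.73,"dy": 2.28,"dz": 0,"ax": 0,"ay": 0,"az": 0},
    {"dx": 2.73,"dy": 2.28,"dz": 0,"ax": 0,"ay": 0,"az": 0},
    {"dx": 2.73,"dy": 2.28,"dz": 0,"ax": 0,"ay": 0,"az": 0},
    {"dx": 0,"dy": 0,"dz": 0,"ax": 0,"ay": 0,"az": 0},
    {"dx": 0,"dy": 0,"dz": 0,"ax": 0,"ay": 0,"az": 0}
  ]
}}

```text
t: 17.4
position: [490.9, -37.9, 276.4]
eef_rot: [1.682, 2.331, 0.436]
contact_force: [0.1, -0.1, -0.1]
grip_width: 42.7
```

Run:
```python
from h import *
go((60.5,64.8,66),np.radians(92.1))
```

```text
t 17.40 slotpos [ 60.5  64.6 127.9] yaw(deg) 92.1 tz [ 0.001 -0.001 -1.   ] Fslot [ 0.1 -0.1 -0.1] w 42.7 q [-0.35 -0.54  2.08  0.23  1.29 -2.27]
turn [0.05 0.05 0.02] 0.1 shift after turn cm [0.02 0.   6.19]
```

Request:
{"op": "send_rows", "data": {
  "plan": [
    {"dx": 0,"dy": 0,"dz": 2,"ax": 0,"ay": 0,"az": 0},
    {"dx": 0,"dy": 0,"dz": 2,"ax": 0,"ay": 0,"az": 0},
    {"dx": 0,"dy": 0,"dz": 1.2,"ax": 0,"ay": 0,"az": 0},
    {"dx": 0,"dy": 0,"dz": 0.8,"ax": 0,"ay": 0,"az": 0},
    {"dx": 0,"dy": 0,"dz": 0,"ax": 0,"ay": 0,"az": 0},
    {"dx": 0,"dy": 0,"dz": 0,"ax": 0,"ay": 0,"az": 0}
  ]
}}

```text
t: 18.0
position: [512.3, -33.5, 220.7]
eef_rot: [1.685, 2.329, 0.436]
contact_force: [0.2, -1.4, 0.0]
grip_width: 42.4
```

Run:
```python
from h import *
go((60.5,64.8,66),np.radians(92.1)); snap("i")
```

```text
t 18.00 slotpos [60.  62.8 68.1] yaw(deg) 92.0 tz [ 0.001 -0.002 -1.   ] Fslot [-0.2 -1.4  0.1] w 42.4 q [-0.32 -0.45  2.11  0.23  1.17 -2.27]
turn [ 0.04  0.1  -0.11] 0.2 shift after turn cm [0.19 0.05 0.21]
```

View pics/sidez_i.png

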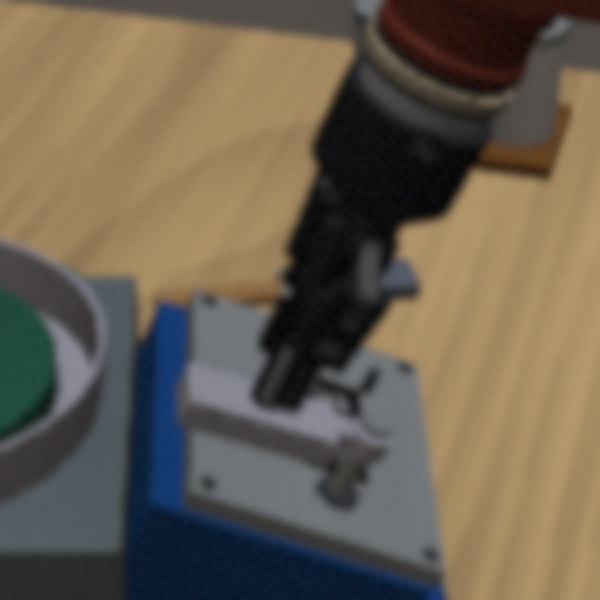

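Request:
{"op": "send_rows", "data": {
  "plan": [
    {"dx": 0.15,"dy": 0.15,"dz": 0.1,"ax": 0,"ay": 0,"az": 0},
    {"dx": 0,"dy": 0,"dz": 0,"ax": 0,"ay": 0,"az": 0},
    {"dx": 0,"dy": 0,"dz": 0,"ax": 0,"ay": 0,"az": 0},
    {"dx": 0,"dy": 0,"dz": 0,"ax": 0,"ay": 0,"az": 0},
    {"dx": 0,"dy": 0,"dz": 0,"ax": 0,"ay": 0,"az": 0}
  ],
  "jaw": 1,
  "squeeze": 40
}}

```text
t: 18.6
position: [513.8, -31.1, 220.4]
eef_rot: [1.684, 2.329, 0.437]
contact_force: [0.5, 0.1, 1.7]
grip_width: 15.9
```

Run:
```python
from h import *
s,_=st(); p=W2S(s['position']); print(np.degrees(np.arctan2(p[0],62-p[1])),np.hypot(p[0],62-p[1]))
```

```text
t 18.60 slotpos [61.9 64.7 67. ] yaw(deg) 92.0 tz [ 0.002 -0.002 -1.   ] Fslot [ 1.1 -0.   1.4] w 15.9 q [-0.32 -0.44  2.11  0.23  1.16 -2.26]
92.54180237902342 61.91333305338431
```

Request:
{"op": "send_rows", "data": {
  "plan": [
    {"dx": -0.86,"dy": -0.06,"dz": 0,"ax": 0,"ay": 0,"az": 8},
    {"dx": -0.86,"dy": -0.06,"dz": 0,"ax": 0,"ay": 0,"az": 8},
    {"dx": -0.86,"dy": -0.06,"dz": 0,"ax": 0,"ay": 0,"az": 8},
    {"dx": -0.86,"dy": -0.06,"dz": 0,"ax": 0,"ay": 0,"az": 8},
    {"dx": -0.86,"dy": -0.06,"dz": 0,"ax": 0,"ay": 0,"az": 8},
    {"dx": -0.86,"dy": -0.06,"dz": 0,"ax": 0,"ay": 0,"az": 8}
  ]
}}

```text
t: 19.2
position: [510.7, -82.0, 213.9]
eef_rot: [2.594, 1.496, 0.563]
contact_force: [4.0, -1.7, -0.3]
grip_width: 16.7
```

Run:
```python
from h import *
s,_=st(); p=W2S(s['position']); print(np.degrees(np.arctan2(p[0],62-p[1])),np.hypot(p[0],62-p[1]))
```

```text
t 19.20 slotpos [43.5 16.7 67.4] yaw(deg) 43.7 tz [ 0.003 -0.005 -1.   ] Fslot [ 3.  -2.8 -1.5] w 16.7 q [-0.43 -0.42  2.1   0.27  1.17 -1.55]
43.847553486564756 62.81056833307659
```

Request:
{"op": "send_rows", "data": {
  "plan": [
    {"dx": -0.86,"dy": -0.06,"dz": 0,"ax": 0,"ay": 0,"az": 8},
    {"dx": -0.86,"dy": -0.06,"dz": 0,"ax": 0,"ay": 0,"az": 8},
    {"dx": -0.86,"dy": -0.06,"dz": 0,"ax": 0,"ay": 0,"az": 8},
    {"dx": -0.86,"dy": -0.06,"dz": 0,"ax": 0,"ay": 0,"az": 8},
    {"dx": 0,"dy": 0,"dz": 0,"ax": 0,"ay": 0,"az": 0}
  ]
}}

```text
t: 19.7
position: [487.9, -106.5, 202.5]
eef_rot: [-2.986, -0.745, -0.595]
contact_force: [3.6, -6.0, -0.7]
grip_width: 16.6
```

Run:
```python
from h import *
s,_=st(); p=W2S(s['position']); print(np.degrees(np.arctan2(p[0],62-p[1])),np.hypot(p[0],62-p[1])); go((0,0,66))
```

```text
t 19.70 slotpos [12.6 -0.4 67.4] yaw(deg) 11.8 tz [ 0.002 -0.008 -1.   ] Fslot [ 1.4 -6.8 -1.3] w 16.6 q [-0.51 -0.45  2.15  0.28  1.18 -1.07]
11.411357023294926 63.6258134813657
t 19.70 slotpos [12.6 -0.4 67.4] yaw(deg) 11.8 tz [ 0.002 -0.008 -1.   ] Fslot [ 1.4 -6.8 -1.3] w 16.6 q [-0.51 -0.45  2.15  0.28  1.18 -1.07]
turn [ 0.46 -0.08 11.84] 11.9 shift after turn cm [-1.26 -0.04  0.14]
```

Request:
{"op": "send_rows", "data": {
  "plan": [
    {"dx": -0.65,"dy": 0.05,"dz": 0,"ax": 0,"ay": 0,"az": 6},
    {"dx": -0.65,"dy": 0.1,"dz": 0,"ax": 0,"ay": 0,"az": 5.8},
    {"dx": 0,"dy": 0,"dz": 0,"ax": 0,"ay": 0,"az": 0}
  ]
}}

```text
t: 20.0
position: [477.1, -111.7, 197.2]
eef_rot: [-3.006, -0.433, -0.581]
contact_force: [3.0, -3.4, -0.1]
grip_width: 16.8
```

Run:
```python
from h import *
go((0,0,66)); snap("j")
```

```text
t 20.00 slotpos [-0.4 -2.4 66.9] yaw(deg) 0.2 tz [ 0.001 -0.004 -1.   ] Fslot [ 1.8 -4.1 -0.8] w 16.8 q [-0.53 -0.47  2.17  0.29  1.19 -0.89]
turn [ 0.22 -0.05  0.17] 0.3 shift after turn cm [ 0.04 -0.24  0.09]
```

View pics/sidez_j.png

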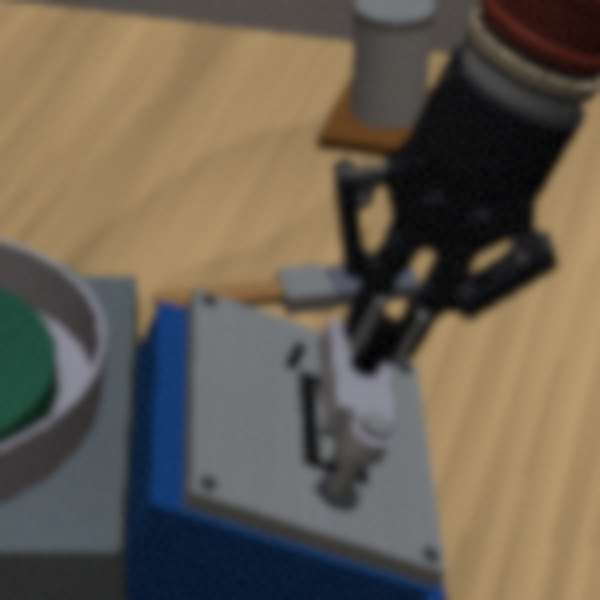

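Request:
{"op": "send_rows", "data": {
  "plan": [
    {"dx": 0,"dy": 0,"dz": 0.4,"ax": 0,"ay": 0,"az": 0},
    {"dx": 0,"dy": 0,"dz": 0.4,"ax": 0,"ay": 0,"az": 0},
    {"dx": 0,"dy": 0,"dz": 0.2,"ax": 0,"ay": 0,"az": 0},
    {"dx": 0,"dy": 0,"dz": 0,"ax": 0,"ay": 0,"az": 0}
  ],
  "squeeze": 60
}}

```text
t: 20.5
position: [481.3, -110.4, 188.2]
eef_rot: [-3.006, -0.438, -0.581]
contact_force: [1.0, -5.4, 1.6]
grip_width: 15.9
```

Run:
```python
from h import *
st()
```

```text
t 20.50 slotpos [ 0.3 -2.3 57. ] yaw(deg) 0.3 tz [ 0.001 -0.004 -1.   ] Fslot [ 0.  -5.5  1.7] w 15.9 q [-0.52 -0.45  2.17  0.29  1.17 -0.89]
```

Request:
{"op": "send_rows", "data": {
  "plan": [
    {"dx": 0,"dy": 0,"dz": 0.15,"ax": 0,"ay": 0,"az": 0},
    {"dx": 0,"dy": 0,"dz": 0.15,"ax": 0,"ay": 0,"az": 0},
    {"dx": 0,"dy": 0,"dz": 0,"ax": 0,"ay": 0,"az": 0}
  ]
}}

```text
t: 20.8
position: [482.5, -110.4, 186.5]
eef_rot: [-3.007, -0.439, -0.581]
contact_force: [-2.5, -5.1, 5.3]
grip_width: 15.6
```

Run:
```python
from h import *
st()
```

```text
t 20.80 slotpos [ 0.8 -2.6 55. ] yaw(deg) 0.4 tz [ 0.001 -0.005 -1.   ] Fslot [-1.6 -4.2  6.4] w 15.6 q [-0.52 -0.45  2.17  0.29  1.16 -0.89]
```

Request:
{"op": "send_rows", "data": {
  "plan": [
    {"dx": 0,"dy": 0,"dz": 0.15,"ax": 0,"ay": 0,"az": 0},
    {"dx": 0,"dy": 0,"dz": 0.15,"ax": 0,"ay": 0,"az": 0},
    {"dx": 0,"dy": 0,"dz": 0,"ax": 0,"ay": 0,"az": 0}
  ]
}}

```text
t: 21.1
position: [483.6, -110.0, 183.6]
eef_rot: [-3.007, -0.439, -0.581]
contact_force: [-0.8, -6.0, 4.6]
grip_width: 16.2
```

Run:
```python
from h import *
st()
```

```text
t 21.10 slotpos [ 0.8 -2.5 51.8] yaw(deg) 0.4 tz [ 0.001 -0.005 -1.   ] Fslot [-0.6 -5.6  5.2] w 16.2 q [-0.52 -0.44  2.17  0.29  1.16 -0.89]
```

Request:
{"op": "send_rows", "data": {
  "plan": [
    {"dx": 0,"dy": 0,"dz": 0.15,"ax": 0,"ay": 0,"az": 0},
    {"dx": 0,"dy": 0,"dz": 0.1,"ax": 0,"ay": 0,"az": 0},
    {"dx": 0,"dy": 0,"dz": 0,"ax": 0,"ay": 0,"az": 0}
  ]
}}

```text
t: 21.4
position: [484.4, -109.3, 180.2]
eef_rot: [-3.006, -0.437, -0.581]
contact_force: [3.1, -4.7, -0.6]
grip_width: 15.9
```

Run:
```python
from h import *
st()
```

```text
t 21.40 slotpos [ 0.4 -2.1 48.3] yaw(deg) 0.3 tz [ 0.001 -0.004 -1.   ] Fslot [ 1.3 -5.4 -1.1] w 15.9 q [-0.52 -0.44  2.17  0.29  1.15 -0.89]
```

Request:
{"op": "send_rows", "data": {
  "plan": [
    {"dx": 0,"dy": 0,"dz": 0.1,"ax": 0,"ay": 0,"az": 0},
    {"dx": 0,"dy": 0,"dz": 0.1,"ax": 0,"ay": 0,"az": 0},
    {"dx": 0,"dy": 0,"dz": 0,"ax": 0,"ay": 0,"az": 0}
  ]
}}

```text
t: 21.7
position: [485.0, -108.9, 177.8]
eef_rot: [-3.005, -0.437, -0.581]
contact_force: [5.4, -4.8, -1.9]
grip_width: 15.9
```

Run:
```python
from h import *
st()
```

```text
t 21.70 slotpos [ 0.1 -1.9 45.8] yaw(deg) 0.3 tz [ 0.001 -0.003 -1.   ] Fslot [ 2.9 -6.1 -3.2] w 15.9 q [-0.52 -0.43  2.18  0.3   1.14 -0.89]
```

Request:
{"op": "send_rows", "data": {
  "plan": [
    {"dx": 0,"dy": 0,"dz": 0,"ax": 0,"ay": 0,"az": 0},
    {"dx": 0,"dy": 0,"dz": 0,"ax": 0,"ay": 0,"az": 0},
    {"dx": 0,"dy": 0,"dz": 0,"ax": 0,"ay": 0,"az": 0},
    {"dx": 0,"dy": 0,"dz": 0,"ax": 0,"ay": 0,"az": 0},
    {"dx": 0,"dy": 0,"dz": -1,"ax": 0,"ay": 0,"az": 0},
    {"dx": 0,"dy": 0,"dz": -3,"ax": 0,"ay": 0,"az": 0},
    {"dx": 0,"dy": 0,"dz": -3,"ax": 0,"ay": 0,"az": 0},
    {"dx": 0,"dy": 0,"dz": -3,"ax": 0,"ay": 0,"az": 0},
    {"dx": -4,"dy": 4,"dz": 0,"ax": 0,"ay": 0,"az": 0},
    {"dx": -4,"dy": 4,"dz": 0,"ax": 0,"ay": 0,"az": 0},
    {"dx": 0,"dy": 4,"dz": 0,"ax": 0,"ay": 0,"az": 0},
    {"dx": 0,"dy": 0,"dz": 0,"ax": 0,"ay": 0,"az": 0}
  ],
  "jaw": 0
}}

```text
t: 22.9
position: [416.5, -247.0, 244.3]
eef_rot: [-3.005, -0.427, -0.577]
contact_force: [0.2, 0.9, 0.2]
grip_width: 42.7
```

Run:
```python
from h import *
st(); snap("k")
for n in("side","top"):
    p=cv2.imread(f"pics/{n}_k.png"); a=cv2.imread(f"pics/{n}0.png")
    d=np.load(f"{n}_k.npy");d0=np.load(f"{n}0.npy")
    x0,x1,y0,y1={"side":(340,395,175,235),"top":(345,405,255,305)}[n]
    A=cv2.absdiff(p,a).max(2)[y0:y1,x0:x1]; print(n,"maxdiff",A.max(),"n>25",(A>25).sum())
    for t,g in(("start",a),("now",p)):
        X0,X1,Y0,Y1={"top":(376,392,273,290),"side":(362,380,183,204)}[n]
        w=np.clip(75-g.max(2)[Y0:Y1,X0:X1].astype(float),0,None); yy,xx=np.mgrid[Y0:Y1,X0:X1]; print(t,(w*xx).sum()/w.sum(),(w*yy).sum()/w.sum())
```

```text
t 22.90 slotpos [ -72.1 -115.3  146.3] yaw(deg) -0.1 tz [-0.001 -0.002 -1.   ] Fslot [0.4 0.8 0. ] w 42.7 q [-0.88 -0.46  2.08  0.35  1.38 -1.21]
side maxdiff 26 n>25 2
start 369.62783389450055 193.7115600448934
now 369.28060787671234 193.53189212328766
top maxdiff 29 n>25 4
start 383.0623338257016 281.3949778434269
now 382.97435105067984 281.0414091470952
```

View pics/sidez_k.png

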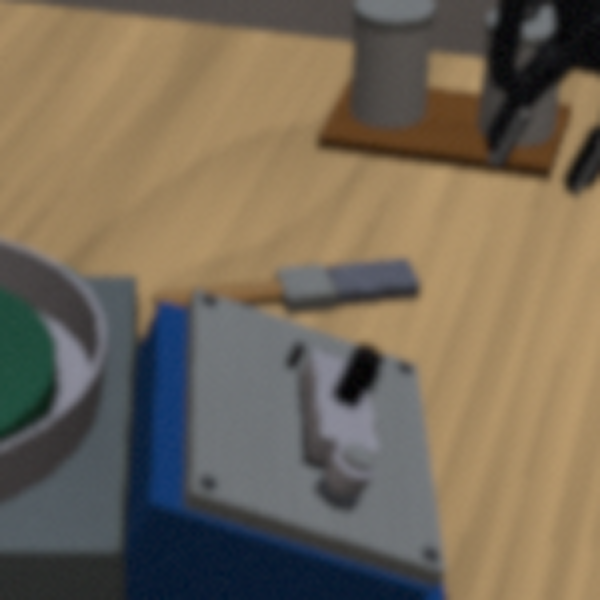

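View pics/top_k.png

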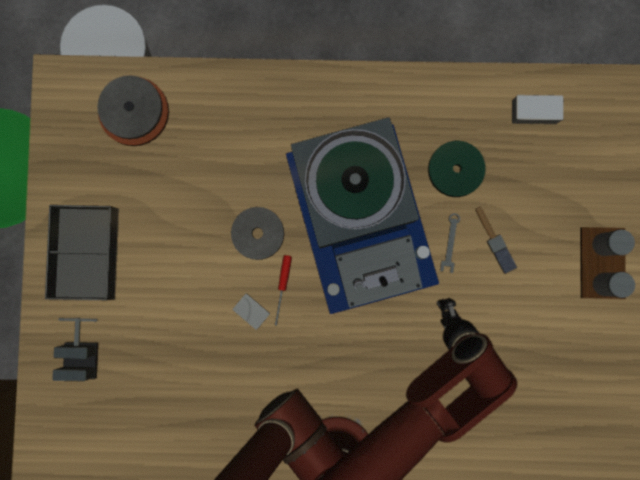

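Run:
```python
from rig import close_job
print(close_job())
```

```text
the job is handed in; nothing more can be done
None
```

The job is handed in at about 23 s of the 48 s allowed. I pulled the cap off, swung it about 92° aside, and pushed the star wheel on two teeth with two separate pushes towards -y. Then I swung the cap back to its stop, eased it through the detent and let go, so it could snap home by itself. The most force I read while pressing was about 6 N, and I never pressed on after it passed the detent.

**Cap home:** In both cameras the closed cap matches the start pictures. The knob is within about 0.4 px (roughly 1 mm) of where it was, and not in the direction that lifting the cap would give. At my last reading before letting go, the detent was already pulling the cap down with about 3 N. I saw no separate click afterwards.

**Star wheel:** One tooth stands upright in the middle of the slot. That looks the same whatever the tooth count, so "two teeth" rests on the push forces: each push started at 4 to 5 N and ended at zero. On the second, which I sampled in steps, the zero came at the expected half-tooth point.

**Surroundings:** By eye, the pot, blank, tools and slab look unmoved in the last top picture; I did not measure them. The arm is clear and touches nothing.

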